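# Release the thick battery and catch it on the charger's ledge

## Task

Release the thick battery from the charger: press the square key just right of its bay (seen from the ledge side) with one finger while the other finger stands ready in front of the battery, and stop it on the charger's front ledge as the spring shoots it out. Take the hand away and leave it lying flat on the ledge in line with its bay, its wide end clear of the catch teeth and not over the ledge's front edge. Do not pick it up, and leave the slim batteries, their keys and everything else on the bench alone.

Things in the scene. Friction and masses are not known exactly. Their poses are not given: they have to be found in the camera images.
- charger: Grey three-bay desktop battery charger, fixed, 196 deep (x) by 340 wide (y), rear housing 62 high. Origin: centre of its underside; x points from the front ledge to the rear housing, z up. Bay and ledge floors are one flat level, 22 above the bench. Bays are open troughs along x between rails 13 high, at y = +118 (bay 0), +14 (bay 1), -90 (bay 2). Battery in a bay is parallel to the charger.
- mouth_0 (a point): Point on the floor of bay 0, on its axis, at the front face of a seated battery (charger x = -50). The ledge runs 48 on from here to its open front edge. A freed battery is driven towards the charger's -x by a spring ejector (7 to 4 N over 16), then coasts on, too fast to follow. Two catch teeth 5 high stand 0 to 4 in front, 22 either side; they sink with the key.
- mouth_1 (a point): Point on the floor of bay 1, on its axis, at the front face of a seated battery (charger x = -50). The ledge runs 48 on from here to its open front edge. A freed battery is driven towards the charger's -x by a spring ejector (7 to 4 N over 16), then coasts on, too fast to follow. Two catch teeth 5 high stand 0 to 4 in front, 22 either side; they sink with the key.
- mouth_2 (a point): Point on the floor of bay 2, on its axis, at the front face of a seated battery (charger x = -50). The ledge runs 48 on from here to its open front edge. A freed battery is driven towards the charger's -x by a spring ejector (7 to 4 N over 16), then coasts on, too fast to follow. Two catch teeth 5 high stand 0 to 4 in front, 22 either side; they sink with the key.
- battery_thick: Thick black battery, loose, 0.13 to 0.21 kg: 70 long (x), body 36 wide and 16 high, a block 54 by 50 on its back making it 34 high, and a wide end cap at the front (10 long, 50 wide, 16 high). Origin: centre of its underside; the cap's front face is at x = -35. Starts seated in any of the three bays, origin at x = -15 in the charger's frame. Plastic on plastic friction about 0.25.
- battery_slim_a: Slim black battery in another bay: same outline and cap but 16 high all over, nothing on its back. Origin and axes as for the thick one. To be left seated.
- battery_slim_b: The other slim battery, the same. To be left seated.
- key_0 (a point): Centre of the top of bay 0's release key when up, moving with it: a square black key 19 by 19 in a 26 by 26 collar 6 high, 15 above the ledge floor when up, 8 when fully down; it stands on the ledge, 42 to the charger's -y side of its bay axis and 33 in front of the seated cap's front face.
- key_1 (a point): Centre of the top of bay 1's release key when up, moving with it: a square black key 19 by 19 in a 26 by 26 collar 6 high, 15 above the ledge floor when up, 8 when fully down; it stands on the ledge, 42 to the charger's -y side of its bay axis and 33 in front of the seated cap's front face.
- key_2 (a point): Centre of the top of bay 2's release key when up, moving with it: a square black key 19 by 19 in a 26 by 26 collar 6 high, 15 above the ledge floor when up, 8 when fully down; it stands on the ledge, 42 to the charger's -y side of its bay axis and 33 in front of the seated cap's front face.
- release_0 (a joint): How far bay 0's key is pressed: 0 up, 0.007 fully down (m). It springs back; pressing takes 2 to 4 N plus the catch's friction, up to about 6 N. The catch lets the battery go at about 0.005.
- release_1 (a joint): How far bay 1's key is pressed: 0 up, 0.007 fully down (m). It springs back; pressing takes 2 to 4 N plus the catch's friction, up to about 6 N. The catch lets the battery go at about 0.005.
- release_2 (a joint): How far bay 2's key is pressed: 0 up, 0.007 fully down (m). It springs back; pressing takes 2 to 4 N plus the catch's friction, up to about 6 N. The catch lets the battery go at about 0.005.
- mug_near: White ceramic mug with handle, 80 across, 92 high, standing at the charger's left side. Origin: centre of its underside.
- mug_far: White ceramic mug, 76 across, 85 high, standing nearer the robot on its right. Origin: centre of its underside.
- scanner: Grey and black pistol-grip barcode scanner lying on its side at the charger's right, about 115 by 170, 48 high. Origin: underside of its head.
- knife: Yellow carton knife 150 by 28 by 14 lying on the bench in front of the charger's ledge. Origin: centre of its underside.
- tape_roll: Cardboard tape roll lying flat, 104 across, 48 high. Origin: centre of its underside.
- carton: Small cardboard carton 95 by 75 by 65, in front of the charger on its right. Origin: centre of its underside.
Mind the look-alikes: they are no part of the job. Leave any blue, brown or red look-alike of the battery_thick alone.

How it is judged:
On the way, in this order (a step that is already met when the one before it is completed fails the run):
1. the key beside the thick battery's bay is pressed (((y of battery_thick in the frame of charger between 0.103 and 0.133 m and value of joint release_0 above 0.003 m) or (y of battery_thick in the frame of charger between -0.001 and 0.029 m and value of joint release_1 above 0.003 m) or (y of battery_thick in the frame of charger between -0.105 and -0.075 m and value of joint release_2 above 0.003 m))).
2. the battery is stopped on the ledge (x of battery_thick in the frame of charger between -0.065 and -0.0295 m and linear speed of battery_thick below 0.02 m/s), for 0.1 s.
At the end, for the whole second after the job is handed in: Thick battery at rest flat on the ledge (height within 4 mm), 14.5 to 50 mm out of its seat: cap past the catch teeth, at most 2 mm over the ledge's front edge; within 15 mm and 0.25 rad of its bay's axis. All keys up; slim batteries within 5 mm of their starts (x of battery_thick in the frame of charger between -0.065 and -0.0295 m and (y of battery_thick in the frame of charger between 0.103 and 0.133 m or y of battery_thick in the frame of charger between -0.001 and 0.029 m or y of battery_thick in the frame of charger between -0.105 and -0.075 m) and z of battery_thick in the frame of charger between 0.018 and 0.026 m and angle between the x axis of battery_thick and the x axis of charger, either way round below 0.25 rad and angle between battery_thick's own z axis and vertical below 0.08 rad and linear speed of battery_thick below 0.01 m/s and value of joint each of release_0, release_1, release_2 below 0.0015 m and distance of each of battery_slim_a, battery_slim_b from where it was at the start of the episode below 0.005 m); the robot touches nothing.
It fails at once if the thick battery slid off the ledge (x of battery_thick in the frame of charger below -0.09 m or z of battery_thick in the frame of charger below 0.01 m).
It fails at once if the thick battery was lifted (its underside over 12 mm above the ledge) (z of battery_thick in the frame of charger above 0.034 m).
It fails at once if a slim battery was moved by more than 10 mm (distance of any of battery_slim_a, battery_slim_b from where it was at the start of the episode above 0.01 m).
It fails at once if a key of another bay was pressed ((not (y of battery_thick in the frame of charger between 0.103 and 0.133 m) and value of joint release_0 above 0.003 m and z of battery_thick in the frame of charger above 0.015 m) or (not (y of battery_thick in the frame of charger between -0.001 and 0.029 m) and value of joint release_1 above 0.003 m and z of battery_thick in the frame of charger above 0.015 m) or (not (y of battery_thick in the frame of charger between -0.105 and -0.075 m) and value of joint release_2 above 0.003 m and z of battery_thick in the frame of charger above 0.015 m)).
It fails at once if a mug, the scanner, knife, tape roll or carton was moved by more than 20 mm (distance of any of mug_near, mug_far, scanner, knife, tape_roll, carton from where it was at the start of the episode above 0.02 m).
It also fails if it takes over 29 s, if anything falls off the work surface, if the arm or the gripper's body presses on something with over 40 N, if the wrist force passes 120 N, or if a joint passes its speed limit or range.

## Robot

A 7-joint arm with a two-finger parallel gripper is mounted at the origin on the work surface. World frame = base frame: x ahead of the robot, y to its left, z up, the work surface at z = 0. Lengths are in m, angles in rad, forces in N, time in s.
With the tool pointing down it reaches from about 0.4 to 0.85 m from the base axis. Payload 10.4 kg.
Tool frame: the origin (TCP) lies between the finger pads; the fingertips stand tcp_to_tips ahead of it and the grasp point (between the pads) lies 6 mm ahead of it (tcp_to_tips is the distance from the TCP to the fingertips, in m); x points along the fingers, z is the direction in which the jaws open and shut, and the axes are right-handed (so a half turn about x gives the same grasp; the last joint's range is limited). The gripper opens to 87 mm and grips with 3 to 60 N. Pads are 19 mm wide; open, the fingers measure 117 mm over their backs; the gripper's body (75 mm by 190 mm) begins 51 mm behind the grasp point.
Start: joints at [-1.307, 0.332, -0.065, 1.46, 0.022, 1.35, -0.088], TCP at [0.177, 0.599, 0.248] pointing down, gripper open.
Joint ranges: [-2.6, 2.6], [-0.5, 2.12], [-1.47, 1.34], [0.16, 2.42], [-1.27, 4.41], [0.06, 2.06], [-2.6, 2.6]. Speed limits (rad/s): [2.22, 2.22, 2.79, 2.79, 3.14, 3.14, 3.14].

## Interface

Orientations are given as a unit quaternion [x, y, z, w].
In Python, from bench import get_state, get_image, calibration, job_done, trace, tcp_to_tips gives the robot as it stands. The module is installed in compiled form; this text tells all that it offers.
- The arm moves only by the tool jog_arm, never from a script. Its argument "steps" is text: rows parted by semicolons, each of 7 numbers parted by spaces: the turn, a rotation vector about the tool's x, y, z in degrees, then the shift along the tool's x, y, z in mm, then the opening in per cent of the stroke, from 0 (shut) to 100 (fully open). In form: rx ry rz dx dy dz fingers; .... A call has 1 to 12 rows; each row is the pose to reach, as a shift and turn from the pose commanded when the call began, along the tool's axes at that moment; what a row does not reach only later rows make up. A row lasts 1/10 s, in which the tool goes at most 50 mm and 8.59 degrees, less where a joint would pass 70% of its speed; a pose out of reach is approached as far as the arm can. A call with a gripper value outside its range is refused whole. The fingers move at their own pace and stop on an object; the grip force is fixed at half the most. Time passes only in rows, so rows that repeat a pose let the fingers close. It gives the time, the measured TCP pose, the force and the opening at its end, in the units of the state.
- get_state(): the state, without advancing time (a new reading comes with each control period).
- get_image(name): name is "scene" or "top"; returns the picture (420x560x3 uint8, blue, green, red); there is no depth.
- calibration(name): a dict with "fx", "fy", "cx", "cy" (pixels), "world_to_cam" (4x4, takes a point from world to camera coordinates). Camera axes: x right, y up, looking along -z (the intrinsics and any distortion apply to the point x, -y, -z); pixel columns grow to the right and rows downward; lengths in m; the calibration is good to about 2 mm. A picture is of the moment at which its call begins. calibration takes no time and is no camera call.
- job_done(): hands the job in, once; it reports no verdict.
Trained networks look in the newest picture that a camera, given by its name, has taken for a name from the list of things; names that differ only in an ending like _2 or _b are one class to them, and where a whole thing is asked for, a point or a joint stands for the part that bears it (a point fixed in the world has none). Each returns a list of dicts, best first, with "p" (0 to 1); they miss things now and then, are a little off and sometimes report something else, mostly with a low value. They report only what shows in the picture. A call takes as long as a camera call. They do not tell look-alikes from the thing itself.
- trace(thing, camera): "region" (420x560 bool, what is visible of it) and "box" ([left, top, right, bottom] in pixels, round what is visible of it).
The state is a dict: "clock": time; "qpos": joint angles; "joint_vel": joint speeds; "tau": joint torques, N m; "ee_pos": TCP position; "tcp_rot": TCP orientation; "ft_force": force on the tool from outside, world axes, zero at the start; "wrist_torque": the same for the moment, N m; "grip_width": opening from 0.0 (shut) to 1.0 (fully open).
Only numpy, scipy, OpenCV 4.12 (cv2) and the standard library are available. Lean on these libraries where they do the work, as an engineer would, in place of code of your own. Each camera call takes 0.05 s, during which the arm holds its last target. There are 200 camera calls.

## Working session

There is one attempt and no reset: what is moved stays moved. The work goes in short steps, Python scripts to look and compute and a tool call to move; the robot and the scene stay as the last step left them, time stands still between calls to the robot, and variables do not carry over. Pictures are saved under pics/ and viewed, about 8 in all and at most 12, crops included, and the job is handed in when it is done.

Besides the shell and the picture viewer there is one more tool, called by a JSON object that holds its "api" and its "payload", one argument or row to a line. jog_arm: Moves the arm, as the interface text tells. Its arguments: {"type":"object","properties":{"steps":{"type":"string"}},"required":["steps"]}

```bash
mkdir -p pics; python3 - <<'E'
from bench import *
import bench,cv2,numpy as np
s=get_state(); print({k:np.round(v,4).tolist() for k,v in s.items()}); print(tcp_to_tips if not callable(tcp_to_tips) else tcp_to_tips())
for c in("top","scene"):
    im=get_image(c); cv2.imwrite(f"pics/{c}0.png",im)
    k=calibration(c); print(c,{a:np.round(b,4).tolist() for a,b in k.items()})
    for t in("charger","battery_thick","battery_slim_a","key_0"):
        for r in trace(t,c): print(t,round(r["p"],2),r["box"],int(r["region"].sum()))
E
```

```text
{'clock': 0.0, 'qpos': [-1.3066, 0.3329, -0.0647, 1.4609, 0.0216, 1.3499, -0.0885], 'joint_vel': [0.0, -0.0006, -0.0011, -0.0015, -0.0002, -0.0013, -0.0012], 'tau': [-0.0007, -62.3258, 0.0242, -38.9884, -0.0613, 0.0402, 0.0002], 'ee_pos': [0.1767, 0.5992, 0.2468], 'tcp_rot': [-0.4237, 0.5667, 0.4231, 0.5659], 'ft_force': [-0.1487, -0.0515, 0.6077], 'wrist_torque': [-0.0207, 0.0097, 0.0149], 'grip_width': 1.0001}
0.025
top {'fx': 498.6835, 'fy': 498.6835, 'cx': 274.6361, 'cy': 218.2132, 'world_to_cam': [[0.0032, -0.9998, -0.0213, -0.0349], [0.9832, -0.0008, 0.1828, -0.529], [-0.1828, -0.0215, 0.9829, -1.4884], [0.0, 0.0, 0.0, 1.0]]}
charger 0.84 [211.7, 159.1, 337.0, 244.8] 5981
charger 0.27 [274.6, 225.0, 279.9, 233.0] 41
battery_thick 0.94 [290.3, 200.8, 309.2, 226.3] 355
battery_thick 0.87 [394.0, 180.2, 417.2, 206.7] 391
battery_thick 0.85 [363.7, 150.1, 376.8, 175.2] 300
battery_thick 0.79 [281.7, 259.6, 304.2, 281.8] 335
battery_slim_a 0.66 [257.1, 193.2, 274.2, 218.4] 295
battery_slim_a 0.56 [228.4, 182.3, 243.7, 209.2] 287
key_0 0.44 [161.6, 267.5, 198.7, 310.0] 599
key_0 0.39 [304.8, 236.8, 312.6, 241.3] 31
scene {'fx': 481.3507, 'fy': 481.3507, 'cx': 276.3628, 'cy': 208.8398, 'world_to_cam': [[-0.3532, 0.9355, -0.01, 0.2399], [-0.7271, -0.2678, 0.6321, 0.3412], [0.5887, 0.2305, 0.7748, -1.6985], [0.0, 0.0, 0.0, 1.0]]}
charger 0.57 [205.7, 186.7, 343.4, 289.8] 6541
battery_thick 0.88 [276.6, 166.1, 295.6, 186.9] 288
battery_thick 0.8 [145.5, 228.9, 175.2, 250.7] 424
battery_thick 0.73 [239.1, 198.1, 266.9, 220.5] 308
battery_thick 0.64 [129.8, 188.1, 156.2, 212.3] 371
battery_thick 0.31 [379.5, 167.6, 420.0, 207.8] 922
battery_slim_a 0.75 [277.1, 215.9, 297.4, 237.8] 283
battery_slim_a 0.62 [307.5, 233.7, 327.9, 253.2] 275
key_0 0.42 [251.7, 184.8, 265.3, 190.6] 50
key_0 0.37 [315.2, 221.1, 320.8, 223.5] 38
key_0 0.33 [193.8, 108.7, 223.6, 145.4] 747
```

View pics/top0.png

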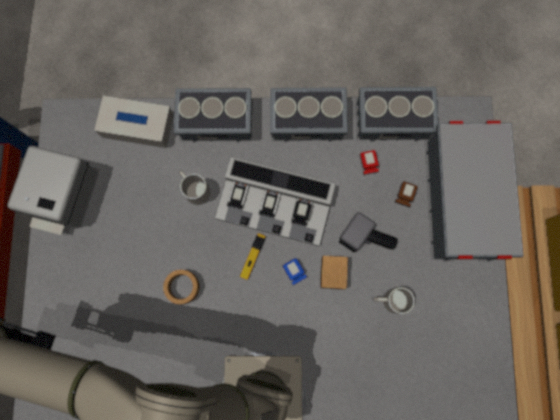

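View pics/scene0.png

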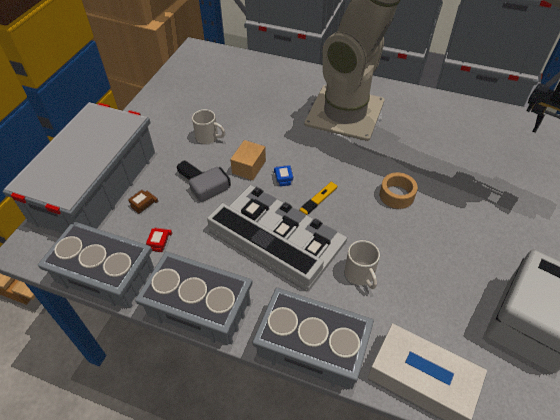

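The thick-battery candidates in top are black (300,213), brown (405,193), red (370,162) and blue (293,270). Only the black one sits in a charger bay, the right-hand one, bay 2. I'll confirm that with enlarged crops.

```bash
python3 - <<'E'
import cv2
a=cv2.imread("pics/top0.png")[150:255,205:345]; cv2.imwrite("pics/topc.png",cv2.resize(a,None,fx=5.7,fy=5.7,interpolation=cv2.INTER_CUBIC))
a=cv2.imread("pics/scene0.png")[180:295,200:350]; cv2.imwrite("pics/scenec.png",cv2.resize(a,None,fx=5.2,fy=5.2,interpolation=cv2.INTER_CUBIC))
E
```

```text
(no output)
```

View pics/topc.png

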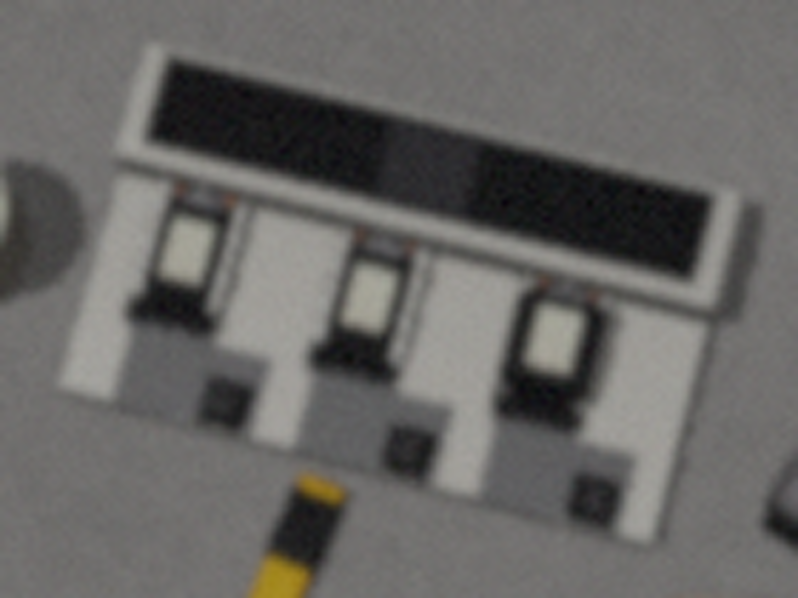

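View pics/scenec.png

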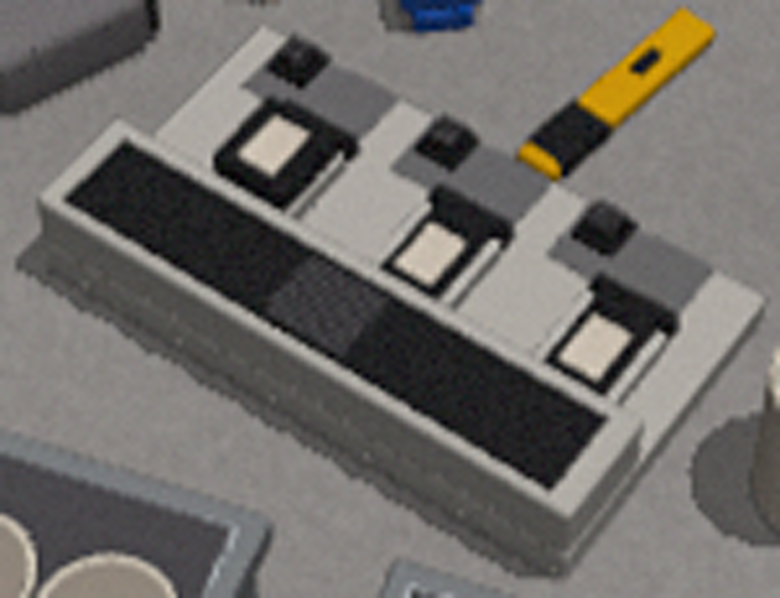

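Both crops show the thick battery in bay 2: top crop (555,340), scene crop (280,150). Its key is at top crop (597,493). Next I fit the charger pose from key, ledge and housing points in both views.

```bash
cat > h.py <<'E'
import numpy as np
from bench import *
from scipy.optimize import least_squares
from scipy.spatial.transform import Rotation as R
def proj(c,P):
    k=calibration(c); T=np.array(k["world_to_cam"]); q=np.atleast_2d(P)@T[:3,:3].T+T[:3,3]
    return np.c_[k["cx"]+k["fx"]*q[:,0]/-q[:,2], k["cy"]-k["fy"]*q[:,1]/-q[:,2]]
def ch(p,P): return R.from_euler('z',p[2]).apply(np.atleast_2d(P))+[p[0],p[1],0]
E
python3 - <<'E'
from h import *
keys=[(-.083,.076,.037),(-.083,-.028,.037),(-.083,-.132,.037)]
M=keys+[(-.098,.17,.022),(-.098,-.17,.022),(.098,.17,.062),(.098,-.17,.062)]
t=[(227,399),(411,446),(597,492),(60,388),(655,545),(150,45),(742,190)]
s=[(607,225),(447,137),(300,60),(765,300),(268,28),(565,515),(40,203)]
f=lambda a,k,o:(np.array(a)+.5)/k-.5+o
obs=[("top",f(t,5.7,[205,150])),("scene",f(s,5.2,[200,180]))]
for use in([0,1],[0],[1]):
    F=lambda p:np.concatenate([(proj(obs[i][0],ch(p,M))-obs[i][1]).ravel() for i in use])
    r=least_squares(F,[.55,0,-.2],loss="soft_l1"); print(use,r.x.round(4)); print(F(r.x).reshape(-1,2).round(1).tolist())
    p=r.x
    for n,P in(("key2",(-.083,-.132,.037)),("mouth2",(-.05,-.09,.022))): print(n,ch(p,P)[0].round(4))
st=get_state(); print(R.from_quat(st["tcp_rot"]).as_matrix().round(3))
E
```

```text
[0, 1] [ 0.5882 -0.0334 -0.2618]
[[-0.5, -0.3], [-0.5, 0.0], [-0.5, 0.6], [-0.8, -0.5], [-0.3, -0.2], [-0.7, -2.1], [1.0, -0.5], [-0.3, -1.3], [-0.1, -0.9], [-0.6, -1.7], [0.6, -0.3], [-1.3, -0.7], [0.7, 1.1], [-1.7, -0.9]]
key2 [ 0.4738 -0.1394  0.037 ]
mouth2 [ 0.5166 -0.1074  0.022 ]
[0] [ 0.5871 -0.0344 -0.2569]
[[-0.1, 0.2], [-0.0, 0.4], [-0.0, 0.8], [-0.4, 0.1], [0.3, -0.1], [-0.6, -1.6], [1.3, -0.5]]
key2 [ 0.4733 -0.141   0.037 ]
mouth2 [ 0.5159 -0.1087  0.022 ]
[1] [ 0.5902 -0.0319 -0.2673]
[[-0.0, -0.4], [0.3, -0.2], [-0.2, -1.2], [0.9, 0.7], [-0.8, -0.2], [0.6, 2.1], [-1.5, -0.5]]
key2 [ 0.4753 -0.1373  0.037 ]
mouth2 [ 0.5182 -0.1055  0.022 ]
[[ 0.    -0.959  0.283]
 [ 0.     0.283  0.959]
 [-1.    -0.     0.   ]]
```

Both crops confirm bay 2. With the jaw axis along the charger's y and an opening of about 27 mm (finger centres 42 mm apart), one finger lands on key 2. The other stands at bay 2's axis with its near face about 23 mm ahead of the seated cap.

{"api": "jog_arm", "payload": {
  "steps": "-1.4 0 0 0 -370 -255 31;-1.4 0 0 0 -370 -255 31;-1.4 0 0 0 -370 -255 31;-1.4 0 0 0 -370 -255 31;-1.4 0 0 0 -370 -255 31;-1.4 0 0 0 -370 -255 31;-1.4 0 0 0 -370 -255 31;-1.4 0 0 0 -370 -255 31;-1.4 0 0 0 -370 -255 31;-1.4 0 0 0 -370 -255 31;-1.4 0 0 0 -370 -255 31"
}}

```text
clock: 1.6
ee_pos: [0.4601, 0.2494, 0.2477]
tcp_rot: [-0.429, 0.562, 0.43, 0.562]
ft_force: [-0.0, 0.4, -0.3]
grip_width: 0.312
```

{"api": "jog_arm", "payload": {
  "steps": "0 0 0 0 -115 -351 31;0 0 0 0 -115 -351 31;0 0 0 0 -115 -351 31;0 0 0 0 -115 -351 31;0 0 0 0 -115 -351 31;0 0 0 0 -115 -351 31;0 0 0 0 -115 -351 31;0 0 0 0 -115 -351 31;0 0 0 100 -115 -351 31;0 0 0 100 -115 -351 31;0 0 0 150 -115 -351 31;0 0 0 150 -115 -351 31"
}}

```text
clock: 2.8
ee_pos: [0.4758, -0.1164, 0.0924]
tcp_rot: [-0.429, 0.563, 0.433, 0.558]
ft_force: [-0.3, -0.0, 1.4]
grip_width: 0.311
```

```bash
python3 - <<'E'
from h import *
import cv2
s=get_state(); print(s["ee_pos"],s["grip_width"],s["ft_force"])
Rm=R.from_quat(s["tcp_rot"]).as_matrix(); print(Rm.round(3))
p=[.5882,-.0334,-.2618]
o=[]
for c,(x,y) in(("top",(250,190)),("scene",(200,140))):
    im=get_image(c)
    a=cv2.resize(im[y:y+75,x:x+100],None,fx=4,fy=4,interpolation=cv2.INTER_CUBIC) if c=="top" else cv2.resize(im[y:y+75,x:x+100],None,fx=4,fy=4,interpolation=cv2.INTER_CUBIC)
    tips=[s["ee_pos"]+Rm@[.025,0,d] for d in(-.021,.021)]
    q=(proj(c,tips+[ch(p,(-.083,-.132,.037))[0]])-[x,y]+.5)*4
    for i,u in enumerate(q): cv2.circle(a,tuple(int(v) for v in u),3,[(0,0,255),(0,255,0),(255,0,255)][i],-1)
    o.append(a)
cv2.imwrite("pics/a1.png",np.hstack(o))
E
```

```text
[ 0.47577282 -0.11644787  0.092393  ] 0.3105723350547421 [-0.34355665 -0.00199684  1.36551636]
[[-0.01  -0.966  0.257]
 [ 0.     0.257  0.966]
 [-1.     0.01  -0.003]]
```

View pics/a1.png

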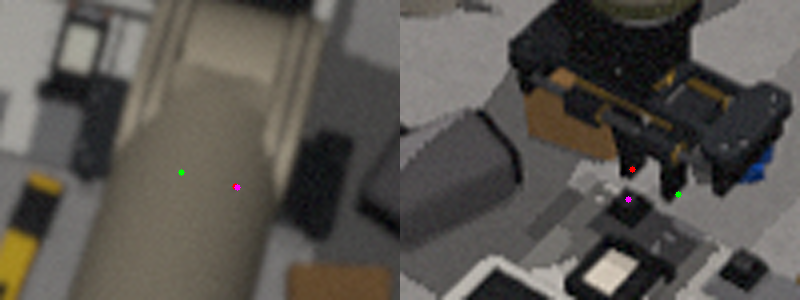

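The scene half shows the two fingertips at (630,178) and (678,195), with the key below the first at (628,205). I let the arm settle before going down.

{"api": "jog_arm", "payload": {
  "steps": "0 0 0 0 0 0 31;0 0 0 0 0 0 31;0 0 0 0 0 0 31"
}}

```text
clock: 3.2
ee_pos: [0.4807, -0.1184, 0.0992]
tcp_rot: [-0.431, 0.56, 0.43, 0.562]
ft_force: [-0.9, 1.4, -0.8]
grip_width: 0.311
```

{"api": "jog_arm", "payload": {
  "steps": "0 0 0 15 1 0 31;0 0 0 25 1 0 31;0 0 0 32 1 0 31;0 0 0 32 1 0 31;0 0 0 32 1 0 31"
}}

```text
clock: 3.7
ee_pos: [0.4787, -0.1184, 0.0657]
tcp_rot: [-0.43, 0.561, 0.43, 0.561]
ft_force: [0.1, -0.4, 0.0]
grip_width: 0.309
```

```bash
python3 - <<'E'
from h import *
import cv2
s=get_state(); print(s["ee_pos"],s["ft_force"])
im=get_image("scene"); x,y=225,160
a=cv2.resize(im[y:y+60,x:x+75],None,fx=10,fy=10,interpolation=cv2.INTER_CUBIC); cv2.imwrite("pics/a2.png",a)
E
```

```text
[ 0.47869565 -0.11840544  0.06571271] [ 0.11636264 -0.41417347  0.04393895]
```

View pics/a2.png

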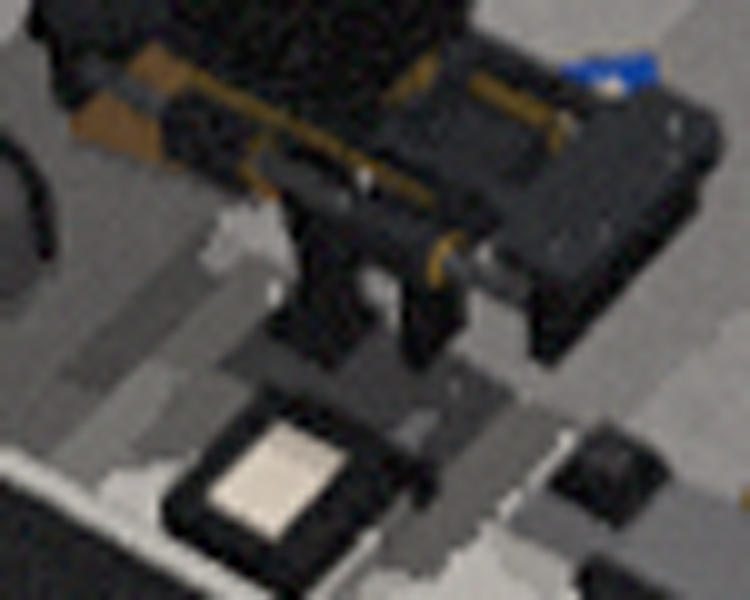

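One finger stands just over the key (325,320) and the other in front of the battery (430,350). I press now, holding at the bottom so the battery settles.

{"api": "jog_arm", "payload": {
  "steps": "0 0 0 4 0 0 31;0 0 0 7 0 0 31;0 0 0 9 0 0 31;0 0 0 10 0 0 31;0 0 0 10 0 0 31;0 0 0 10 0 0 31;0 0 0 10 0 0 31;0 0 0 10 0 0 31"
}}

```text
clock: 4.55
ee_pos: [0.4787, -0.1183, 0.0556]
tcp_rot: [-0.43, 0.561, 0.43, 0.561]
ft_force: [1.6, 0.9, 3.5]
grip_width: 0.31
```

```bash
python3 - <<'E'
from h import *
import cv2
s=get_state(); print(s["ee_pos"],s["ft_force"])
im=get_image("scene"); x,y=225,160
a=cv2.resize(im[y:y+60,x:x+75],None,fx=10,fy=10,interpolation=cv2.INTER_CUBIC); cv2.imwrite("pics/a3.png",a)
E
```

```text
[ 0.47873626 -0.11827067  0.05561722] [1.60482881 0.93758507 3.50396976]
```

View pics/a3.png

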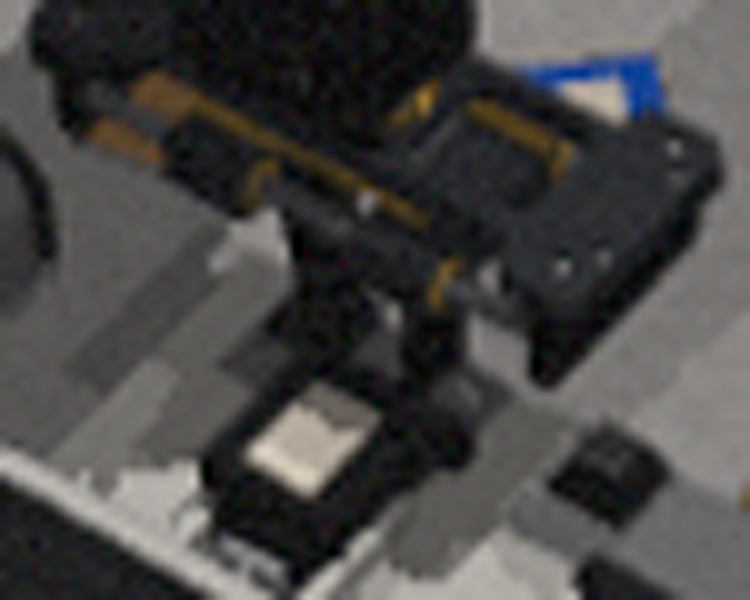

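```bash
python3 - <<'E'
from h import *
import cv2
a0=cv2.imread("pics/scene0.png"); im=get_image("scene")
p=[.5882,-.0334,-.2618]
def lab(a):
    w=a[190:225,235:275].astype(int); m=w.min(2)>150; m=m.astype(np.uint8)
    n,l,st,c=cv2.connectedComponentsWithStats(m)
    return [(st[i,4],(c[i]+[235,190]).round(1)) for i in range(1,n) if st[i,4]>10]
print(lab(a0),lab(im))
for d in(0,.015,.02,.025,.03): print(d,proj("scene",ch(p,(-.015-d,-.09,.056)))[0].round(1))
g=cv2.resize(np.hstack([a0[185:225,235:275],im[185:225,235:275]]),None,fx=10,fy=10,interpolation=cv2.INTER_NEAREST)
s=get_state();print(s["ee_pos"],R.from_euler('z',.2618).apply(s["ee_pos"]-np.array([.5882,-.0334,0])))
E
```

```text
[(np.int32(448), array([254.8, 209.7])), (np.int32(67), array([252.2, 207.4]))] [(np.int32(40), array([254.5, 204.5])), (np.int32(222), array([256.4, 217.5]))]
0 [253.7 206.2]
0.015 [256.9 202.8]
0.02 [257.9 201.7]
0.025 [259.  200.6]
0.03 [260.1 199.5]
[ 0.47874161 -0.11828361  0.05561395] [-0.08375912 -0.11032124  0.05561395]
```

The battery is about 18–20 mm out and stopped. I retreat straight up, slowly at first, then away to the left.

{"api": "jog_arm", "payload": {
  "steps": "0 0 0 -4 0 0 31;0 0 0 -10 0 0 31;0 0 0 -20 0 0 31;0 0 0 -40 0 0 31;0 0 0 -80 0 0 31;0 0 0 -120 0 0 31;0 0 0 -160 0 0 31;0 0 0 -190 30 80 31;0 0 0 -190 60 130 31;0 0 0 -190 90 180 31;0 0 0 -190 110 230 31;0 0 0 -190 115 280 31"
}}

```text
clock: 5.85
ee_pos: [0.4402, 0.126, 0.2457]
tcp_rot: [-0.43, 0.561, 0.43, 0.562]
ft_force: [2.1, -0.7, -0.1]
grip_width: 0.31
```

{"api": "jog_arm", "payload": {
  "steps": "0 0 0 0 20 70 31;0 0 0 0 20 70 31;0 0 0 0 20 70 31;0 0 0 0 20 70 31"
}}

```text
clock: 6.25
ee_pos: [0.4402, 0.1968, 0.2448]
tcp_rot: [-0.431, 0.561, 0.43, 0.561]
ft_force: [0.5, -0.7, 0.8]
grip_width: 0.31
```

```bash
python3 - <<'E'
from h import *
import cv2
p=[.5882,-.0334,-.2618]
s=get_state(); print(s["clock"],s["ee_pos"],s["ft_force"])
o=[]
for c,(x,y) in(("top",(205,150)),("scene",(205,170))):
    im=get_image(c)
    b=[(r["p"],r["box"]) for r in trace("battery_thick",c)][:5]; print(c,b)
    o.append(cv2.resize(im[y:y+105,x:x+140],None,fx=2.85*2 if 0 else 2.85,fy=2.85,interpolation=cv2.INTER_CUBIC))
    k=[(240,185),(265,170)][c=="scene"]
    w=im[:,:].min(2); 
    x0,y0=(285,190) if c=="top" else (235,180)
    m=(im[y0:y0+40,x0:x0+40].min(2)>140).astype(np.uint8)
    n,l,st,cc=cv2.connectedComponentsWithStats(m); print([(int(st[i,4]),(cc[i]+[x0,y0]).round(1).tolist()) for i in range(1,n) if st[i,4]>8])
    for d in(0,.015,.02,.025,.03): print(d,proj(c,ch(p,(-.015-d,-.09,.056)))[0].round(1))
    a=im[190:230,280:330] if c=="top" else im[180:220,235:285]
    o.append(cv2.resize(a,(500,400),interpolation=cv2.INTER_CUBIC))
cv2.imwrite("pics/a4.png",cv2.resize(np.vstack([o[1],o[3]]),(500,600)[::1] if 0 else (500,600)))
cv2.imwrite("pics/a4.png",cv2.resize(np.hstack([o[1],o[3]]),(800,320)))
E
```

```text
6.25 [0.44024137 0.19677767 0.24475782] [ 0.45096672 -0.68320381  0.83541761]
top [(0.83, [290.0, 204.4, 309.8, 230.0]), (0.82, [359.6, 152.4, 378.2, 172.9]), (0.56, [283.2, 258.7, 306.9, 284.1]), (0.55, [393.8, 180.0, 415.6, 207.6])]
[(227, [288.4, 210.2]), (290, [317.9, 217.2]), (50, [300.6, 214.6])]
0 [301.4 210.9]
0.015 [300.1 215.5]
0.02 [299.7 217.1]
0.025 [299.3 218.6]
0.03 [298.9 220.2]
scene [(0.98, [146.2, 228.7, 172.7, 252.7]), (0.98, [132.0, 188.9, 159.8, 213.8]), (0.83, [273.0, 167.4, 292.0, 183.8]), (0.71, [246.9, 196.9, 270.0, 218.4])]
[(287, [242.6, 202.0]), (68, [256.0, 203.3]), (130, [269.6, 213.6])]
0 [253.7 206.2]
0.015 [256.9 202.8]
0.02 [257.9 201.7]
0.025 [259.  200.6]
0.03 [260.1 199.5]
```

View pics/a4.png

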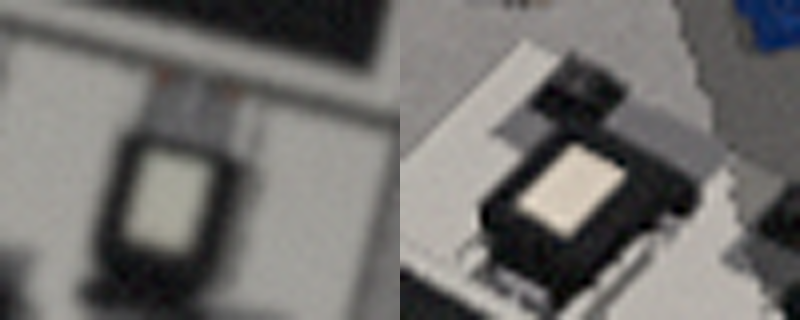

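The picture shows the battery out of its seat, straight in line with the bay, and its key up. I measure the shift again with subpixel accuracy against the starting pictures.

```bash
python3 - <<'E'
from h import *
import cv2
p=[.5882,-.0334,-.2618]
def lab(a,x0,y0,x1,y1):
    m=(a[y0:y1,x0:x1].min(2)>130).astype(np.uint8); n,l,st,c=cv2.connectedComponentsWithStats(m)
    return [(int(st[i,4]),(c[i]+[x0,y0]).round(2).tolist()) for i in range(1,n) if 25<st[i,4]<90]
for c,B in(("top",(225,180,320,235)),("scene",(240,185,330,260))):
    a=cv2.imread(f"pics/{c}0.png"); b=get_image(c)
    print(c,"before",lab(a,*B),"\n after",lab(b,*B), "px/10mm",(proj(c,ch(p,(-.025,-.09,.056)))-proj(c,ch(p,(-.015,-.09,.056))))[0].round(2))
print(get_state()["clock"])
E
```

```text
top before [(56, [237.38, 193.3]), (58, [269.31, 201.6]), (58, [301.86, 208.83])] 
 after [(58, [237.45, 193.43]), (57, [269.44, 201.72]), (62, [300.5, 214.5])] px/10mm [-0.82  3.09]
scene before [(39, [316.38, 188.31]), (73, [252.16, 207.36]), (43, [319.05, 209.74]), (79, [282.3, 228.23]), (86, [314.03, 246.17])] 
 after [(44, [326.41, 201.18]), (80, [255.86, 203.28]), (85, [282.36, 228.26])] px/10mm [ 2.14 -2.23]
6.55
```

```bash
python3 -c "
from bench import *
print(job_done())"
```

```text
the job is handed in; nothing more can be done
None
```

The thick battery is released and lies stopped on the ledge in front of bay 2. I pressed key 2 with one finger while the other finger stood in front of the battery, then lifted the hand straight up and away. The job is handed in at about 6.6 s on the clock.

- **Battery position:** both cameras put it about 18 mm out of its seat, inside the 14.5–50 mm window with 3–4 mm to spare at the near end. It looks flat and in line with its bay.
- **Key and slim batteries:** in the last picture key 2 looks up. The label shifts I could compare for the slim batteries were about 0.1 px. In the last scene picture one slim label was not picked up, so that battery is confirmed only from the top camera.
- **Disagreement:** I planned for the battery to stop about 23 mm out. The charger fit was about 2–3 mm different between the two cameras, which may explain part of the gap, and I did not trace the rest.
- **Not measured:** I did not re-measure the mugs, scanner, knife, tape roll and carton after the move. The highest force shown at the end of a move was about 4 N, while the key was pressed.

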